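Put the water filter on bypass and vent it for a cartridge change

TASK

The water filter on the worktop is due for a new cartridge: take it out of service by pushing gently with the fingertips only, gripping and lifting nothing and leaving the things around it where they are. So that the supply is never cut off, first push the lever of the bypass valve (the only valve in the straight front pipe) fully open, in line with its pipe; then push the levers of the two valves in the pipe to the left and right of the filter fully shut, square across their pipe. Only then press the vent button on top of the filter right in, keep it in for about a second to let the pressure off, and let go.

Things in the scene. Friction and masses are not known exactly. Their poses are not given: they have to be found in the camera images.
- filter_set: the water filter set, fixed to the worktop. Origin on the worktop; x points back, y left along the pipes, z up. A straight 15 mm copper main pipe (axis at x = 0, 180 mm up) runs between upright pipes at y = +194 and -317 mm; the filter line runs parallel behind it (x = 55 mm, same height), with the filter at y = 0. Pushing or squeezing any of it with the fingers beyond 40 N is too rough
- left_tee (a point): centre of the tee in the main pipe at y = +147 mm of filter_set, 180 mm above the worktop; from it a short branch goes back (+x) to an elbow and the left end of the filter line. Pipes, tees and elbows reach up to 190 mm above the worktop, valve bodies to 194 mm, levers and stems from 204 to 215 mm
- right_tee (a point): centre of the same kind of tee at y = -270 mm of filter_set, feeding the right end of the filter line
- filter_head (a point): centre of the top of the filter's white head, 55 mm behind (+x) the main pipe's axis, 199 mm above the worktop; head 78 mm in diameter, clear bowl with white cartridge below, steel bracket behind. A bottle rack overhangs the rear of the worktop: its front rail is at world x = 0.61 m, from 0.42 m above the worktop upward
- bypass_valve_lever (a joint): turn of the bypass lever, rad: 0 = fully open (in line with the main pipe, pointing right, -y of filter_set), 1.571 = fully shut (square across it, pointing back, +x of filter_set, over the filter line). Grows anticlockwise seen from above. Starts at 1.42 to 1.57, has a stop at each end, stays where it is left; 0.12 N m (2 to 3 N near the tip) turns it
- bypass_valve_tip (a point): on the lever's centre line, 73.5 mm out from the stem axis, 3 mm inside its outer end, 2 mm below its top, moving with it. The flat red lever is 12 mm wide, 11 mm deep where it meets the stem, and reaches 76 mm to one side of the stem only; it turns level. Push on its side face, 45 to 65 mm out from the stem
- bypass_valve_stem (a point): on the upright axis of the stem of the bypass valve, a brass half-inch ball valve (body 61 mm long, 32 mm wide), the only valve in the straight front (main) pipe, at y = -210 mm of filter_set. At the height of the tip point
- left_valve_lever (a joint): turn of the left valve's lever, rad: 0 = fully open (in line with the filter line, pointing left, +y of filter_set), 1.571 = fully shut (square across it, pointing to the front, -x of filter_set, over the main pipe). Grows anticlockwise seen from above. Starts open or throttled by up to 0.35. Stops and friction as for the bypass valve
- left_valve_tip (a point): as bypass_valve_tip, on the same kind of lever of the left valve
- left_valve_stem (a point): on the upright axis of the stem of the left valve, a ball valve like the bypass valve, in the filter line 95 mm to the left (+y) of the filter's axis. At the height of the tip point
- right_valve_lever (a joint): turn of the right valve's lever, rad: same meaning, directions and starts as left_valve_lever (open it points left, towards the filter)
- right_valve_tip (a point): as bypass_valve_tip, on the same kind of lever of the right valve
- right_valve_stem (a point): on the upright axis of the stem of the right valve, the same in the filter line 140 mm to the right (-y) of the filter's axis. At the height of the tip point
- vent (a joint): travel of the vent button, m: 0 = out, 0.005 = right in. Spring return: 2.4 N starts it, 6.4 N holds it at the stop
- vent_top (a point): centre of the top face of the vent button, a grey round plastic push button of 17 mm diameter in the middle of the filter head, its top 210 mm above the worktop, 8 mm above the boss it slides into; moves straight down when pressed
- spare_valve: a spare half-inch brass ball valve with a flat red lever, 32 x 115 x 49 mm, lying loose on the worktop under the pipes to the right of the filter, connected to nothing; a bystander, not one of the three valves of the job. Origin on its underside near the middle
- ptfe_tape: white roll of thread tape, 52 mm across, 15 mm high, lying loose under the main pipe to the right of the filter. Origin at the centre of its underside
- cap_black: black bottle cap, 57 mm across, 24 mm high, loose under the pipes to the left of the filter. Origin at the centre of its underside
- cap_grey: grey bottle cap, 69 mm across, 24 mm high, loose at one side of the worktop. Origin at the centre of its underside
- tea_tin: green and grey tea tin, 74 mm across, 92 mm high, loose at one side of the worktop. Origin at the centre of its underside
- teaspoon: steel teaspoon, 132 x 26 x 9 mm, loose at the right side of the worktop. Origin on its underside near the middle
- tea_strainer: steel tea strainer cup with a wide rim, 82 mm across, 61 mm high, loose at one side of the worktop. Origin at the centre of its underside
- cup_6b: white cup with a handle, 80 x 109 x 95 mm, loose at the right rear of the worktop. Origin at the centre of its underside

How it is judged (in metres and radians):
On the way, in this order (a step that is already met when the one before it is completed fails the run):
1. the bypass valve is fully open (value of joint bypass_valve_lever below 0.15 rad), for 0.2 s.
2. both filter valves are fully shut, the bypass still open (value of joint each of left_valve_lever, right_valve_lever above 1.4 rad and value of joint bypass_valve_lever below 0.15 rad), for 0.2 s.
3. the vent button is pressed right in and kept in (all of step 2 and value of joint vent above 0.004 m), for 0.6 s.
At the end, for the whole second after the job is handed in: The bypass lever is within 0.15 rad of fully open, both filter valves' levers are within 0.17 rad of fully shut, and the vent button is out again, after it was held at least 4 of its 5 mm in for 0.6 s with the valves so set (all of step 2 and value of joint vent below 0.001 m); the robot touches nothing.
It fails at once if the supply is cut off: a filter valve is nearly shut (beyond 1.1 rad) while the bypass is not at least mostly open (above 0.5 rad) (value of joint bypass_valve_lever above 0.5 rad and value of joint any of left_valve_lever, right_valve_lever above 1.1 rad).
It fails at once if the vent is pressed while a filter valve is not fully shut (value of joint vent above 0.003 m and value of joint any of left_valve_lever, right_valve_lever below 1.4 rad).
It fails at once if the fingers squeeze or shove the filter set with more than 40 N (contact force between the fingers and filter_set above 40 N).
It fails at once if a loose thing on the worktop is moved or lifted by more than 20 mm (distance of any of spare_valve, ptfe_tape, cap_black, cap_grey, tea_tin, teaspoon, tea_strainer, cup_6b from where it was at the start of the episode above 0.02 m).
It also fails if it takes over 64 s, if anything falls off the work surface, if the arm or the gripper's body presses on something with over 40 N, if the wrist force passes 120 N, or if a joint passes its speed limit or range.

ROBOT

A 6-joint arm with a two-finger parallel gripper is mounted at the origin on a cart in front of the work surface, level with it; the furniture and walls round the work are solid. World frame = base frame: x ahead of the robot, y to its left, z up, the work surface at z = 0. Lengths are in mm, angles in rad, forces in N, time in s.
With the tool pointing down it reaches from about 350 to 925 mm from the base axis. Payload 6.4 kg.
Tool frame: the origin (TCP) lies at the very end of the fingers, on their centre line; the grasp point (between the pads) lies 19 mm behind it (robot.hold_point_z is the distance from the TCP to the grasp point, in mm); z points along the fingers, y is the line along which they close (so a half turn about z gives the same grasp; the last joint's range is limited). The gripper opens to 85 mm and grips with 20 to 120 N. Pads are 22 mm wide; open, the fingers measure 114 mm over their backs; the gripper's body (76 mm by 85 mm) begins 54 mm behind the grasp point. The pads swing forward as they close: fully open they stand 13 mm farther back than shut.
Start: joints at [-1.276, 0.245, 1.558, -0, 1.339, -0.174], TCP at [293.687, -579.881, 231.29] pointing down, gripper open.
Joint ranges: [-3.13, 3.13], [-1.02, 2.26], [0.13, 2.54], [-0.95, 4.09], [0.21, 2.88], [-2.74, 2.74]. Speed limits (rad/s): [2.57, 2.57, 3.14, 3.14, 3.14, 3.14].

INTERFACE

Orientations are given as a rotation vector (axis times angle).
In Python, from cell import robot gives the robot as it stands. The module is installed in compiled form; this text tells all that it offers.
- The arm moves only by the tool servo_tool, never from a script. Its argument "plan" is a list of rows, each a list of 7 numbers: the shift along the world's x, y, z in cm, then the turn, a rotation vector about the world's x, y, z in degrees, then the finger opening in cm, from 0 to 8.54. A call has 1 to 5 rows; each row is the pose to reach, as a shift and turn from the pose commanded when the call began; what a row does not reach only later rows make up. A row lasts 1/10 s, in which the tool goes at most 50 mm and 8.59 degrees, less where a joint would pass 70% of its speed; a pose out of reach is approached as far as the arm can. A call with a gripper value outside its range is refused whole. The fingers move at their own pace and stop on an object; "grip_force" is the grip in N (left out, the last holds). Time passes only in rows, so rows that repeat a pose let the fingers close. It gives the time, the measured TCP pose, the force, the opening and the grip force at its end, in the units of the state.
- robot.sense(): the state, without advancing time (a new reading comes with each control period).
- robot.snapshot(name): name is "side" or "top" or "wrist"; returns a dict with "pixels" (400x640x3 uint8, red, green, blue), "fx", "fy", "cx", "cy" (pixels), "extrinsics" (4x4, takes a point from camera to world coordinates); the wrist camera has in their place "tool_from_camera" (4x4, takes a point from camera to tool coordinates, whose origin is the TCP and whose axes are the flange's). Camera axes: x right, y down, z forward; pixel columns grow to the right and rows downward; lengths in mm; the calibration is good to about 2 mm. A picture is of the moment at which its call begins: read the wrist's pose just before it. There is no depth.
- robot.sign_off(): hands the job in; it is judged then, once.
Trained networks look in the newest picture that a camera, given by its name, has taken for a name from the list of things; names that differ only in an ending like _2 or _b are one class to them, and where a whole thing is asked for, a point or a joint stands for the part that bears it (a point fixed in the world has none). Each returns a list of dicts, best first, with "score" (0 to 1); they miss things now and then, are a little off and sometimes report something else, mostly with a low value. They report only what shows in the picture. A call takes as long as a camera call.
- robot.masks_of(camera, target): "pixels" (400x640 bool, what is visible of it) and "box" ([left, top, right, bottom] in pixels, round what is visible of it).
The state is a dict: "t": time; "joint_positions": joint angles; "dq": joint speeds; "joint_torque": joint torques, N m; "ee_pos": TCP position; "tool_rot": TCP orientation; "wrist_force": force on the tool from outside, world axes, zero at the start; "moment": the same for the moment, N m; "finger_gap": finger opening in mm; "grasp_force": force on a finger pad.
Only numpy, scipy, OpenCV 4.12 (cv2) and the standard library are available. Lean on these libraries where they do the work, as an engineer would, in place of code of your own. Each camera call takes 0.05 s, during which the arm holds its last target. There are 200 camera calls.

## Working session

There is one attempt and no reset: what is moved stays moved. The work goes in short steps, Python scripts to look and compute and a tool call to move; the robot and the scene stay as the last step left them, time stands still between calls to the robot, and variables do not carry over. Pictures are saved under pics/ and viewed, at most 10 in all, crops included, and the job is handed in when it is done.

Besides the shell and the picture viewer there is one more tool, called after "Emit:" as a command line: name --pt "numbers of a row" for each row, then --argument value for the rest. servo_tool: Moves the arm, as the interface text tells. Its arguments: {"type":"object","properties":{"plan":{"type":"array"},"grip_force":{"type":"number"}},"required":["plan"]}

```bash
mkdir -p pics; cat > h.py <<'E'
import numpy as np, cv2
from cell import robot
def snap(c,fn=None):
    s=robot.snapshot(c)
    if fn: cv2.imwrite('pics/'+fn,s['pixels'][:,:,::-1])
    return s
def proj(s,P):
    T=np.linalg.inv(s['extrinsics']); p=T[:3,:3]@np.asarray(P,float)+T[:3,3]
    return np.array([s['fx']*p[0]/p[2]+s['cx'],s['fy']*p[1]/p[2]+s['cy']])
def ray(s,u,v,z):
    E=s['extrinsics'];d=E[:3,:3]@np.array([(u-s['cx'])/s['fx'],(v-s['cy'])/s['fy'],1.]);o=E[:3,3]
    return o+d*(z-o[2])/d[2]
E
python3 - <<'E'
from h import *
print(robot.sense())
for c in('top','side'):
    s=snap(c,c+'0.png');print(c,s['extrinsics'].round(3).tolist(),s['fx'],s['cx'],s['cy'])
    for n in ['filter_set','left_tee','right_tee','filter_head','bypass_valve_lever','bypass_valve_tip','bypass_valve_stem','left_valve_lever','left_valve_tip','right_valve_lever','vent','vent_top']:
        try:
            r=robot.masks_of(c,n)
            print(n,[(round(x['score'],2),x['box'],int(x['pixels'].sum())) for x in r[:4]])
        except Exception as e: print(n,e)
E
```

```text
{'t': 0.0, 'joint_positions': array([-1.27608805e+00,  2.45814337e-01,  1.55901685e+00,  3.43746218e-05,
        1.33870074e+00, -1.74094973e-01]), 'dq': array([ 1.21089027e-03,  8.43642670e-04, -5.95917656e-05, -1.22727584e-03,
        7.46124565e-04, -6.88854749e-04]), 'joint_torque': array([ 8.39769127e-04, -4.29499698e+01, -3.26124609e+01, -2.28865622e-05,
        5.27347831e-03,  5.41286227e-06]), 'ee_pos': array([ 293.53386523, -579.32174622,  230.17862759]), 'tool_rot': array([-3.05379918e+00, -7.29207314e-01,  1.31074737e-04]), 'wrist_force': array([-0.38788205, -0.15632757,  0.36312704]), 'moment': array([-0.00788751, -0.0239072 ,  0.00353792]), 'grasp_force': 0.0, 'finger_gap': 85.25985471706898}
top [[0.0, -0.997, 0.074, 382.621], [-1.0, -0.0, -0.004, -52.981], [0.004, -0.074, -0.997, 2205.422], [0.0, 0.0, 0.0, 1.0]] 516.1138684364297 325.61464175974186 201.69919861422443
filter_set [(0.69, [233.3, 187.3, 369.6, 235.4], 1799), (0.6, [415.7, 200.0, 430.8, 215.4], 159), (0.56, [242.5, 207.6, 258.9, 216.5], 52)]
left_tee [(0.9, [236.2, 184.9, 369.5, 234.0], 2177)]
right_tee [
[... 450 characters left out ...]
6, -0.518, 766.182], [0.0, 0.0, 0.0, 1.0]] 375.6164189608 323.3129587522318 203.38774970173188
filter_set [(0.63, [278.4, 143.5, 333.2, 285.3], 2805), (0.38, [305.4, 196.3, 316.2, 196.3], 7)]
left_tee [(0.88, [275.1, 144.5, 332.1, 282.4], 2729)]
right_tee [(0.8, [279.2, 147.1, 335.4, 282.0], 2491)]
filter_head [(0.57, [281.1, 146.6, 334.4, 284.1], 2666)]
bypass_valve_lever []
bypass_valve_tip [(0.64, [308.1, 331.1, 336.1, 365.2], 702)]
bypass_valve_stem [(0.68, [303.8, 219.1, 325.2, 234.7], 211)]
left_valve_lever [(0.62, [291.6, 145.5, 298.9, 158.7], 54)]
left_valve_tip [(0.58, [296.8, 150.8, 299.4, 156.5], 10)]
right_valve_lever [(0.36, [283.0, 224.6, 287.6, 238.0], 52)]
vent []
vent_top []
```

View pics/top0.png

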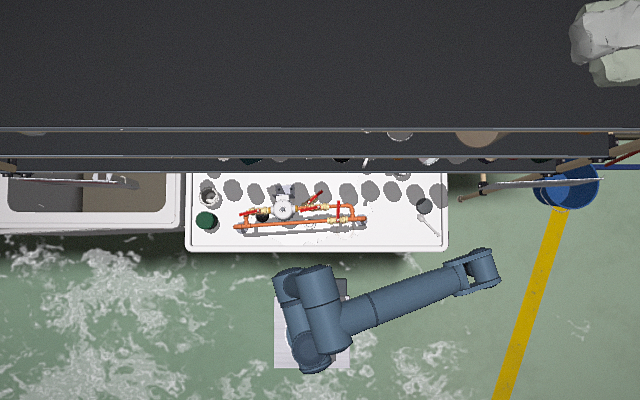

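View pics/side0.png

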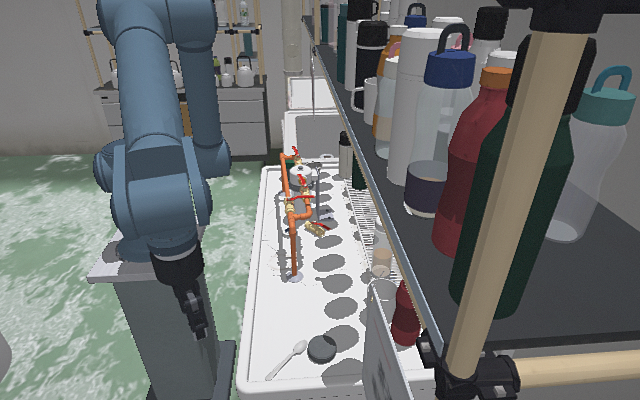

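The top view shows the filter set at about (235–367, 185–235), with the filter at about (283, 207); the side view shows it at (278–333, 144–285). I'll enlarge the top view for a rough pose.

```bash
python3 - <<'E'
from h import *
im=cv2.imread('pics/top0.png')[175:255,220:380]
cv2.imwrite('pics/crop0.png',cv2.resize(im,None,fx=5,fy=5,interpolation=cv2.INTER_CUBIC))
E
```

```text
(no output)
```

View pics/crop0.png

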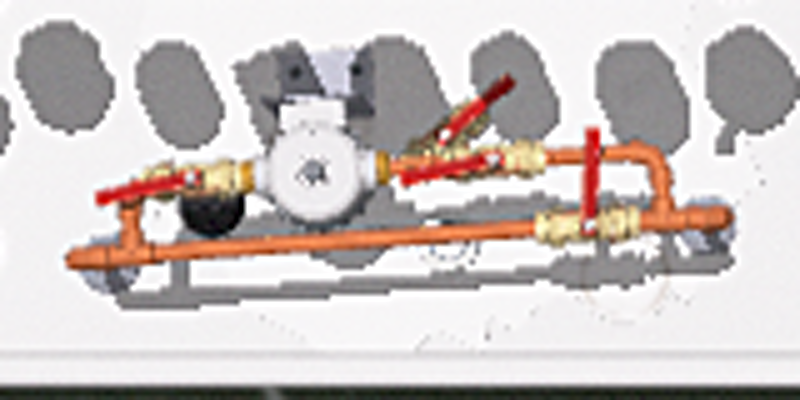

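The crop shows the main pipe from (72,258) to (728,215), with stems at about left (192,178), right (492,160) and bypass (589,228), and the vent at (315,172). I'll fit the pose to these.

```bash
cat >> h.py <<'E'
def W(pose,p):
    x,y,t=pose;c,s=np.cos(t),np.sin(t)
    return np.array([x+c*p[0]-s*p[1],y+s*p[0]+c*p[1],p[2]])
PT=dict(bs=(0,-210,213),ls=(55,95,213),rs=(55,-140,213),v=(55,0,210))
def tip(pose,k,a):
    st={'b':'bs','l':'ls','r':'rs'}[k]; b=PT[st]
    d={'b':-np.pi/2,'l':np.pi/2,'r':np.pi/2}[k]+a
    return W(pose,(b[0]+73.5*np.cos(d),b[1]+73.5*np.sin(d),213))
E
python3 - <<'E'
from h import *
from scipy.optimize import least_squares
s=robot.snapshot('top')
px={'bs':(589,228),'ls':(192,178),'rs':(492,160),'v':(315,172)}
obs={k:np.array([220+u/5,175+v/5]) for k,(u,v) in px.items()}
f=lambda p:np.concatenate([proj(s,W(p,PT[k]))-obs[k] for k in PT])
r=least_squares(f,[400,50,0.0],x_scale=[10,10,.1]);print(r.x,r.fun.round(2))
p=r.x
for k in PT:print(k,W(p,PT[k]).round(1), ray(s,*obs[k],PT[k][2]).round(1))
for k,u,v,st in(('b',593,128,'bs'),('l',98,200,'ls'),('r',403,181,'rs')):
    d=ray(s,220+u/5,175+v/5,213)-W(p,PT[st]); a=np.arctan2(d[1],d[0])-p[2]
    print(k,np.hypot(*d[:2]), a-(-np.pi/2 if k=='b' else np.pi/2))
m=robot.snapshot('wrist');print(m['tool_from_camera'].round(3).tolist(),m['fx'])
print(robot.sense()['joint_positions'])
E
```

```text
[4.46417804e+02 1.02683709e+02 5.60599986e-02] [-0.03 -0.17 -0.24  0.03  0.48  0.24 -0.22 -0.1 ]
bs [ 458.2 -107.   213. ] [ 457.5 -107.1  213. ]
ls [496.  200.6 213. ] [496.1 199.7 213. ]
rs [509.2 -34.  213. ] [510.1 -32.1 213. ]
v [501.3 105.8 210. ] [501.  104.9 210. ]
b 76.8460828421518 1.4712406547382675
l 73.45277794349566 0.1764668815475574
r 72.30074300442541 0.15787440623859195
[[-0.0, -0.958, -0.288, 74.196], [1.0, -0.0, -0.001, 0.611], [0.001, -0.288, 0.958, -143.092], [0.0, 0.0, 0.0, 1.0]] 327.6194151172879
[-1.27611235e+00  2.45058435e-01  1.55783739e+00 -3.64611987e-05
  1.33866377e+00 -1.74093277e-01]
```

Emit:
servo_tool --pt "3 10 6 0 0 -8 0" --pt "7 20 12 0 0 -16 0" --pt "10 30 12 0 0 -24 0" --pt "12 40 12 0 0 -24 0" --pt "14 46 12 0 0 -24 0" --grip_force 20

```text
t: 1.9
ee_pos: [363.9, -355.9, 313.9]
tool_rot: [3.139, 0.077, 0.002]
wrist_force: [1.5, 0.6, -0.5]
finger_gap: 12.5
grasp_force: 0.0
```

Emit:
servo_tool --pt "1 4 0 0 0 0 0" --pt "2 8 0 0 0 0 0" --pt "2.5 10 0 0 0 0 0" --pt "2.5 10 0 0 0 0 0" --pt "2.5 10 0 0 0 0 0"

```text
t: 2.4
ee_pos: [388.6, -257.7, 313.1]
tool_rot: [3.14, 0.079, 0.0]
wrist_force: [-1.0, -0.5, 0.1]
finger_gap: -0.3
grasp_force: 0.0
```

Emit:
servo_tool --pt "2 5 1 0 0 0 0" --pt "3 10 2 0 0 0 0" --pt "5 15 3.5 0 0 0 0" --pt "6 20 3.5 0 0 0 0" --pt "7 24 3.5 0 0 0 0"

```text
t: 2.9
ee_pos: [458.4, -21.2, 348.7]
tool_rot: [3.14, 0.074, 0.003]
wrist_force: [1.1, -0.1, -0.7]
finger_gap: 0.1
grasp_force: 0.0
```

Emit:
servo_tool --pt "0 0 0 0 0 0 0" --pt "0 0 0 0 0 0 0" --pt "0 0 0 0 0 0 0"

```text
t: 3.2
ee_pos: [457.7, -23.1, 347.5]
tool_rot: [3.14, 0.075, -0.001]
wrist_force: [0.0, -1.1, 0.0]
finger_gap: 0.2
grasp_force: 0.0
```

```bash
cat >> h.py <<'E'
from scipy.spatial.transform import Rotation as Ro
def wsnap(fn=None):
    q=robot.sense(); s=robot.snapshot('wrist')
    T=np.eye(4);T[:3,:3]=Ro.from_rotvec(q['tool_rot']).as_matrix();T[:3,3]=q['ee_pos']
    s['extrinsics']=T@s['tool_from_camera']
    if fn: cv2.imwrite('pics/'+fn,s['pixels'][:,:,::-1])
    return s
E
python3 - <<'E'
from h import *
s=wsnap('w0.png');print(robot.sense()['ee_pos'])
p=[446.4,102.7,.056]
for k in PT:print(k,proj(s,W(p,PT[k])).round(0))
print('tcp',proj(s,robot.sense()['ee_pos']))
for n in ['bypass_valve_lever','left_valve_lever','right_valve_lever','vent']:
    print(n,[(round(x['score'],2),x['box'],int(x['pixels'].sum())) for x in robot.masks_of('wrist',n)[:4]])
E
```

```text
[457.59297439 -23.3053192  347.52037174]
bs [413. 188.]
ls [ 52. 128.]
rs [334. 125.]
v [168. 127.]
tcp [318.29793964 256.75456254]
bypass_valve_lever [(0.71, [404.6, 90.7, 436.3, 188.2], 1584)]
left_valve_lever [(0.67, [0.0, 109.3, 66.5, 137.7], 1132)]
right_valve_lever [(0.93, [240.7, 106.6, 339.4, 144.7], 1575)]
vent [(0.72, [152.7, 109.3, 173.4, 127.7], 363)]
```

View pics/w0.png

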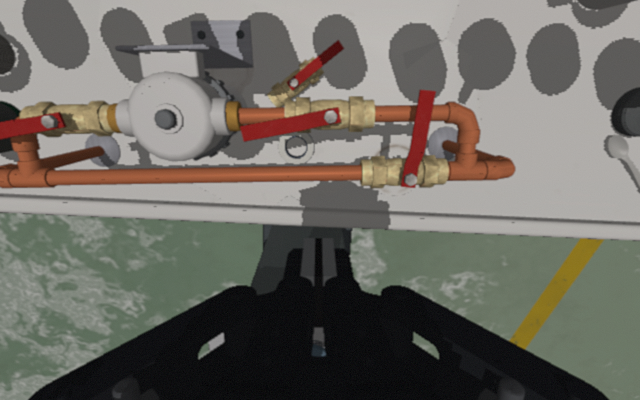

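Wrist view: bypass stem at (410,180), right stem (332,117), left stem (48,121) and vent (168,119). The levers match the top view: bypass pointing back, the other two pointing left. The measured rows are about 7 px above the prediction, so I'll refit.

```bash
python3 - <<'E'
from h import *
from scipy.optimize import least_squares
s=wsnap()
obs={'bs':(410.5,180),'ls':(48,121),'rs':(332,117),'v':(168,119)}
P0=dict(PT);
for k in('bs','ls','rs'):P0[k]=PT[k][:2]+(215,)
f=lambda p:np.concatenate([proj(s,W(p,P0[k]))-obs[k] for k in P0])
r=least_squares(f,[446,102,0.05],x_scale=[10,10,.1]);print(r.x,r.fun.round(2))
p=r.x
for k in PT:print(k,W(p,PT[k]).round(1))
for k,u,v,st in(('b',427,92,'bs'),('r',243,133,'rs'),('l',0,128,'ls')):
    d=ray(s,u,v,215)-W(p,PT[st]); a=np.arctan2(d[1],d[0])-p[2]
    print(k,np.hypot(*d[:2]), a-(-np.pi/2 if k=='b' else np.pi/2))
E
```

```text
[4.52441620e+02 1.04371937e+02 6.09496488e-02] [ 2.89  0.89 -0.64 -0.03  0.69  0.01 -2.84 -0.03]
bs [ 465.2 -105.2  213. ]
ls [501.6 202.5 213. ]
rs [515.9 -32.  213. ]
v [507.3 107.7 210. ]
b 73.78397831948067 1.4926728581529292
r 75.57984381350917 0.15890079635080112
l 41.02503713249968 0.12575412946865971
```

Emit:
servo_tool --pt "2 -2 -4.5 0 0 0 0" --pt "4 -4 -8 0 0 0 0" --pt "5.7 -5.2 -11 0 0 0 0" --pt "5.7 -5.2 -12.5 0 0 0 0" --pt "5.7 -5.2 -12.5 0 0 0 0"

```text
t: 4.0
ee_pos: [512.9, -73.3, 220.1]
tool_rot: [-3.138, -0.077, 0.008]
wrist_force: [-0.7, -0.8, -0.1]
finger_gap: -0.2
grasp_force: 0.0
```

Emit:
servo_tool --pt "0 0 -1 0 0 0 0" --pt "0 0 -2 0 0 0 0" --pt "0 0 -2 0 0 0 0" --pt "0 0 -2 0 0 0 0"

```text
t: 4.4
ee_pos: [514.6, -73.4, 203.3]
tool_rot: [3.14, 0.079, 0.001]
wrist_force: [-0.5, 0.3, 1.2]
finger_gap: -0.2
grasp_force: 0.0
```

Emit:
servo_tool --pt "0 -1 0 0 0 0 0" --pt "0 -2 0 0 0 0 0" --pt "0 -3 0 0 0 0 0" --pt "0 -4 0 0 0 0 0" --pt "0 -5 0 0 0 0 0"

```text
t: 4.9
ee_pos: [514.5, -124.1, 202.9]
tool_rot: [-3.139, -0.078, -0.0]
wrist_force: [0.1, 4.0, 0.7]
finger_gap: -0.2
grasp_force: 1.6
```

Emit:
servo_tool --pt "-0.2 -0.8 0 0 0 0 0" --pt "-0.5 -1.6 0 0 0 0 0" --pt "-0.9 -2.4 0 0 0 0 0" --pt "-1.4 -3 0 0 0 0 0" --pt "-1.9 -3.4 0 0 0 0 0"

```text
t: 5.4
ee_pos: [495.2, -158.3, 202.8]
tool_rot: [3.14, 0.078, 0.001]
wrist_force: [1.8, 2.4, -0.0]
finger_gap: -0.4
grasp_force: 1.2
```

Emit:
servo_tool --pt "-0.4 0 0 0 0 0 0" --pt "-0.7 0 0 0 0 0 0" --pt "-0.9 0 0 0 0 0 0" --pt "-1.0 0 0 0 0 0 0"

```text
t: 5.8
ee_pos: [485.7, -157.9, 203.2]
tool_rot: [3.139, 0.079, 0.002]
wrist_force: [4.5, -2.0, 0.5]
finger_gap: -0.0
grasp_force: 2.1
```

Emit:
servo_tool --pt "-0.1 0 0 0 0 0 0" --pt "-0.2 0 0 0 0 0 0"

```text
t: 6.0
ee_pos: [485.3, -158.0, 203.5]
tool_rot: [3.139, 0.078, 0.009]
wrist_force: [10.5, -2.3, -2.3]
finger_gap: -0.1
grasp_force: 5.4
```

Emit:
servo_tool --pt "1 0 0 0 0 0 0" --pt "1 0 3 0 0 0 0" --pt "1.5 3 4 0 0 0 0" --pt "3 8 4 0 0 0 0" --pt "4.5 12 4 0 0 0 0"

```text
t: 6.5
ee_pos: [528.5, -36.0, 242.9]
tool_rot: [-3.14, -0.077, 0.002]
wrist_force: [0.9, -0.3, -0.9]
finger_gap: -0.2
grasp_force: 0.0
```

Emit:
servo_tool --pt "0.5 4 0 0 0 0 0" --pt "0.5 5.6 0 0 0 0 0" --pt "0.5 5.6 0 0 0 0 0"

```text
t: 6.8
ee_pos: [533.0, 20.8, 242.1]
tool_rot: [-3.14, -0.085, 0.005]
wrist_force: [0.4, -0.4, 1.0]
finger_gap: 0.6
grasp_force: 0.0
```

```bash
python3 - <<'E'
from h import *
print(robot.sense()['ee_pos'],robot.sense()['wrist_force'])
s=snap('top')
cv2.imwrite('pics/t1.png',cv2.resize(s['pixels'][175:255,220:380,::-1],None,fx=5,fy=5,interpolation=cv2.INTER_CUBIC))
wsnap('w1.png')
E
```

```text
[532.97586755  20.75977181 242.06575986] [ 0.39142543 -0.41446891  0.98435871]
```

View pics/w1.png

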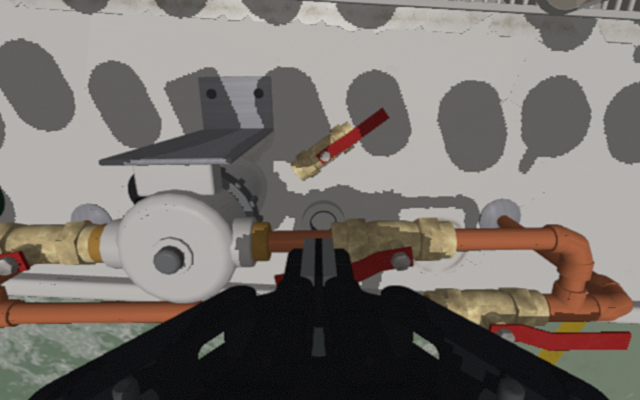

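The bypass lever now lies in line with its pipe, from (490,325) to (630,340). The right lever is in front of the fingers, between about (278,280) and (400,258). Next I'll lower and sweep it.

Emit:
servo_tool --pt "0 0 -1.5 0 0 0 0" --pt "0 0 -3 0 0 0 0" --pt "0 0 -3.9 0 0 0 0" --pt "0 0 -3.9 0 0 0 0"

```text
t: 7.3
ee_pos: [532.0, 18.1, 200.9]
tool_rot: [-3.14, -0.077, 0.008]
wrist_force: [-0.2, 0.2, 0.8]
finger_gap: -0.0
grasp_force: 0.0
```

Emit:
servo_tool --pt "-0.7 0 0 0 0 0 0" --pt "-1.4 0 0 0 0 0 0" --pt "-2.1 0 0 0 0 0 0" --pt "-2.8 -0.1 0 0 0 0 0" --pt "-3.5 -0.2 0 0 0 0 0"

```text
t: 7.8
ee_pos: [499.1, 16.3, 205.0]
tool_rot: [3.14, 0.078, 0.006]
wrist_force: [3.8, 0.2, 1.2]
finger_gap: -0.1
grasp_force: 2.1
```

Emit:
servo_tool --pt "-0.8 -0.1 0 0 0 0 0" --pt "-1.6 -0.4 0 0 0 0 0" --pt "-2.4 -0.9 0 0 0 0 0" --pt "-2.9 -1.5 0 0 0 0 0" --pt "-3.2 -2.1 0 0 0 0 0"

```text
t: 8.3
ee_pos: [466.1, -4.8, 204.1]
tool_rot: [-3.14, -0.078, -0.001]
wrist_force: [3.5, 3.2, 2.2]
finger_gap: -0.0
grasp_force: 1.8
```

Emit:
servo_tool --pt "-0.1 -0.3 0 0 0 0 0" --pt "-0.1 -0.5 0 0 0 0 0" --pt "-0.1 -0.6 0 0 0 0 0"

```text
t: 8.6
ee_pos: [465.0, -10.7, 203.6]
tool_rot: [-3.14, -0.078, 0.003]
wrist_force: [-0.7, 2.6, 4.4]
finger_gap: -0.0
grasp_force: 1.9
```

Emit:
servo_tool --pt "0 -0.2 0 0 0 0 0" --pt "0 -0.4 0 0 0 0 0" --pt "0 -0.5 0 0 0 0 0"

```text
t: 8.9
ee_pos: [465.0, -14.5, 203.3]
tool_rot: [-3.137, -0.078, 0.003]
wrist_force: [-1.8, 9.6, 5.1]
finger_gap: -0.1
grasp_force: 5.3
```

Emit:
servo_tool --pt "0 -0.15 0 0 0 0 0" --pt "0 -0.3 0 0 0 0 0"

```text
t: 9.1
ee_pos: [464.9, -15.2, 203.3]
tool_rot: [-3.131, -0.078, 0.003]
wrist_force: [-1.9, 20.0, 6.3]
finger_gap: -0.1
grasp_force: 10.5
```

Emit:
servo_tool --pt "0 1 0 0 0 0 0" --pt "0 1.5 3 0 0 0 0" --pt "1 5 4.5 0 0 0 0" --pt "2 9.5 4.5 0 0 0 0" --pt "3 14 4.5 0 0 0 0"

```text
t: 9.6
ee_pos: [496.2, 122.2, 249.0]
tool_rot: [3.139, 0.076, 0.002]
wrist_force: [0.8, -0.3, 0.7]
finger_gap: -0.3
grasp_force: 0.0
```

Emit:
servo_tool --pt "1 4.5 0 0 0 0 0" --pt "2 9 0 0 0 0 0" --pt "2.4 12.6 0 0 0 0 0" --pt "2.4 12.6 0 0 0 0 0"

```text
t: 10.0
ee_pos: [519.3, 250.5, 247.6]
tool_rot: [3.14, 0.086, -0.001]
wrist_force: [-1.2, -1.5, -0.3]
finger_gap: -0.2
grasp_force: 0.0
```

```bash
python3 - <<'E'
from h import *
print(robot.sense()['ee_pos'],robot.sense()['wrist_force'])
wsnap('w2.png')
E
```

```text
[519.30208971 250.52281473 247.59341121] [-1.20498085 -1.51860794 -0.29947146]
```

View pics/w2.png

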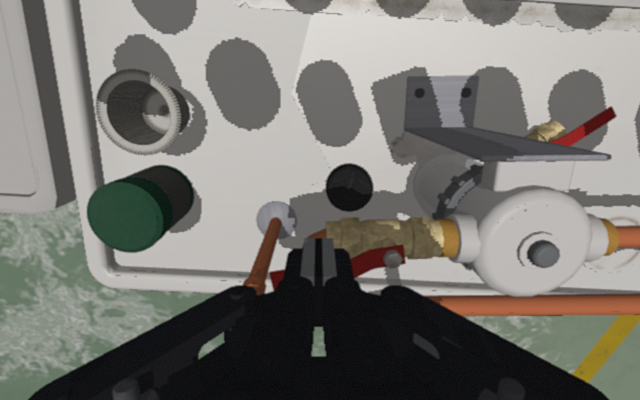

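The left lever runs from the stem at (393,258) to its end at (275,280), with the fingers just behind it, the same layout as on the right valve. The tea tin and strainer are well clear.

Emit:
servo_tool --pt "0 0 -1.5 0 0 0 0" --pt "0 0 -3 0 0 0 0" --pt "0 0 -4.4 0 0 0 0" --pt "0 0 -4.4 0 0 0 0"

```text
t: 10.45
ee_pos: [517.7, 246.0, 200.9]
tool_rot: [3.139, 0.076, -0.01]
wrist_force: [-0.9, -0.3, -0.3]
finger_gap: -0.2
grasp_force: 0.0
```

Emit:
servo_tool --pt "-0.7 0 0 0 0 0 0" --pt "-1.4 0 0 0 0 0 0" --pt "-2.1 0 0 0 0 0 0" --pt "-2.8 -0.1 0 0 0 0 0" --pt "-3.5 -0.2 0 0 0 0 0"

```text
t: 10.95
ee_pos: [486.1, 245.6, 206.8]
tool_rot: [-3.14, -0.078, -0.011]
wrist_force: [5.2, 1.1, 0.6]
finger_gap: 0.2
grasp_force: 2.3
```

Emit:
servo_tool --pt "-0.8 -0.1 0 0 0 0 0" --pt "-1.6 -0.4 0 0 0 0 0" --pt "-2.4 -0.9 0 0 0 0 0" --pt "-2.9 -1.5 0 0 0 0 0" --pt "-3.2 -2.1 0 0 0 0 0"

```text
t: 11.45
ee_pos: [453.1, 224.7, 206.4]
tool_rot: [-3.139, -0.079, -0.006]
wrist_force: [2.5, 3.2, 1.9]
finger_gap: -0.2
grasp_force: 2.0
```

Emit:
servo_tool --pt "-0.1 -0.3 0 0 0 0 0" --pt "-0.1 -0.5 0 0 0 0 0" --pt "-0.1 -0.6 0 0 0 0 0"

```text
t: 11.75
ee_pos: [451.5, 219.4, 205.3]
tool_rot: [-3.137, -0.077, 0.0]
wrist_force: [0.2, 8.1, 6.0]
finger_gap: -0.1
grasp_force: 5.1
```

Emit:
servo_tool --pt "0 -0.15 0 0 0 0 0" --pt "0 -0.3 0 0 0 0 0"

```text
t: 11.95
ee_pos: [451.5, 218.6, 205.5]
tool_rot: [-3.132, -0.077, -0.001]
wrist_force: [-0.5, 19.3, 4.4]
finger_gap: -0.1
grasp_force: 9.7
```

Emit:
servo_tool --pt "0 1 0 0 0 0 0" --pt "0 1.5 3 0 0 0 0" --pt "0 -1.5 6 0 0 0 0" --pt "0 -6 10 0 0 0 0" --pt "0 -10.9 12 0 0 0 0"

```text
t: 12.45
ee_pos: [451.1, 117.0, 320.5]
tool_rot: [3.139, 0.082, -0.002]
wrist_force: [0.8, -0.8, 0.9]
finger_gap: 0.3
grasp_force: 0.0
```

Emit:
servo_tool --pt "0 0 0 0 0 0 0" --pt "0 0 0 0 0 0 0"

```text
t: 12.65
ee_pos: [451.1, 116.9, 318.5]
tool_rot: [3.14, 0.075, -0.003]
wrist_force: [0.5, 0.6, -0.7]
finger_gap: 0.1
grasp_force: 0.0
```

```bash
python3 - <<'E'
from h import *
q=robot.sense();print(q['ee_pos'],q['wrist_force'])
s=wsnap('w3.png')
for n in ['vent']:
    for x in robot.masks_of('wrist',n)[:3]:
        b=x['box'];u,v=(b[0]+b[2])/2,(b[1]+b[3])/2
        m=np.argwhere(x['pixels']).mean(0)
        print(x['score'],b,ray(s,u,v,207).round(1),ray(s,m[1],m[0],207).round(1))
print(W([452.4,104.4,.061],(55,0,210)),proj(s,W([452.4,104.4,.061],(55,0,210))))
E
```

```text
[451.14927714 116.93949096 318.52665564] [ 0.50455262  0.55066314 -0.74423355]
0.87 [319.8, 111.7, 342.4, 135.7] [505.5 109.5 207. ] [507.1 109.1 207. ]
[507.29770423 107.75291973 210.        ] [333.75586247 121.6958129 ]
```

View pics/w3.png

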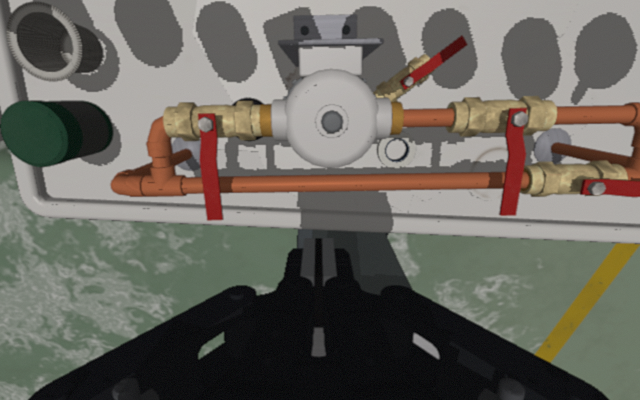

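Both filter levers point to the front, left (207,123)→(214,217) and right (519,118)→(510,212). The bypass is in line and the vent is at (332,122). I'll check the lever angles numerically while moving over the vent.

```bash
python3 - <<'E'
from h import *
s=wsnap()
for a,b in(((207,123),(214.5,218)),((519,118),(510,214)),((597,188),(639,188))):
    d=ray(s,*b,215)-ray(s,*a,215);print(np.hypot(*d[:2]),np.arctan2(d[1],d[0])-.06)
E
```

```text
74.5331414625346 -3.1699131359928354
74.91344565879483 -3.0684986929846505
32.64259745796693 -1.580399068004667
```

Emit:
servo_tool --pt "2 -0.3 -3 0 0 0 0" --pt "4 -0.6 -5.5 0 0 0 0" --pt "5.5 -0.8 -7.5 0 0 0 0" --pt "5.5 -0.8 -9 0 0 0 0" --pt "5.5 -0.8 -9 0 0 0 0"

```text
t: 13.3
ee_pos: [504.3, 110.7, 225.7]
tool_rot: [-3.14, -0.081, 0.012]
wrist_force: [-0.6, 0.3, 0.1]
finger_gap: -0.3
grasp_force: 0.0
```

Emit:
servo_tool --pt "0.2 -0.1 -0.5 0 0 0 0" --pt "0.2 -0.1 -1.0 0 0 0 0" --pt "0.2 -0.1 -1.4 0 0 0 0" --pt "0.2 -0.1 -1.7 0 0 0 0" --pt "0.2 -0.1 -1.9 0 0 0 0"

```text
t: 13.8
ee_pos: [508.5, 108.8, 210.4]
tool_rot: [-3.141, -0.078, -0.001]
wrist_force: [-0.6, -0.2, -0.1]
finger_gap: 0.1
grasp_force: 0.0
```

Emit:
servo_tool --pt "0 0 -0.15 0 0 0 0" --pt "0 0 -0.3 0 0 0 0" --pt "0 0 -0.4 0 0 0 0" --pt "0 0 -0.5 0 0 0 0"

```text
t: 14.2
ee_pos: [508.6, 108.8, 205.9]
tool_rot: [3.141, 0.078, -0.0]
wrist_force: [-3.6, 0.1, 6.2]
finger_gap: -0.1
grasp_force: 2.8
```

Emit:
servo_tool --pt "0 0 -0.15 0 0 0 0" --pt "0 0 -0.3 0 0 0 0" --pt "0 0 -0.3 0 0 0 0"

```text
t: 14.5
ee_pos: [508.7, 108.8, 204.9]
tool_rot: [3.14, 0.079, -0.0]
wrist_force: [-8.8, -0.7, 14.6]
finger_gap: -0.1
grasp_force: 7.8
```

Emit:
servo_tool --pt "0 0 -0.05 0 0 0 0" --pt "0 0 -0.05 0 0 0 0" --pt "0 0 -0.05 0 0 0 0" --pt "0 0 -0.05 0 0 0 0" --pt "0 0 -0.05 0 0 0 0"

```text
t: 15.0
ee_pos: [508.7, 108.8, 204.8]
tool_rot: [3.14, 0.079, 0.0]
wrist_force: [-10.4, -1.4, 17.4]
finger_gap: 0.2
grasp_force: 8.8
```

Emit:
servo_tool --pt "0 0 0 0 0 0 0" --pt "0 0 0 0 0 0 0" --pt "0 0 0 0 0 0 0" --pt "0 0 0 0 0 0 0" --pt "0 0 0 0 0 0 0"

```text
t: 15.5
ee_pos: [508.7, 108.8, 204.8]
tool_rot: [3.14, 0.079, 0.0]
wrist_force: [-11.1, -0.5, 17.4]
finger_gap: -0.3
grasp_force: 8.8
```

Emit:
servo_tool --pt "0 0 0 0 0 0 0" --pt "0 0 1 0 0 0 0" --pt "0 0 4 0 0 0 0" --pt "-3 0 8 0 0 0 0" --pt "-5.5 0 11 0 0 0 0"

```text
t: 16.0
ee_pos: [453.3, 108.8, 313.4]
tool_rot: [3.141, 0.078, 0.002]
wrist_force: [1.1, -0.3, 1.4]
finger_gap: -0.1
grasp_force: 0.0
```

Emit:
servo_tool --pt "0 0 0 0 0 0 0" --pt "0 0 0 0 0 0 0"

```text
t: 16.2
ee_pos: [453.8, 108.8, 312.3]
tool_rot: [3.141, 0.079, 0.004]
wrist_force: [-0.1, -0.6, 0.4]
finger_gap: -0.0
grasp_force: 0.0
```

```bash
python3 - <<'E'
from h import *
wsnap('w4.png')
print(robot.sense()['ee_pos'])
E
```

```text
[453.51255555 108.77690349 310.97241891]
```

View pics/w4.png

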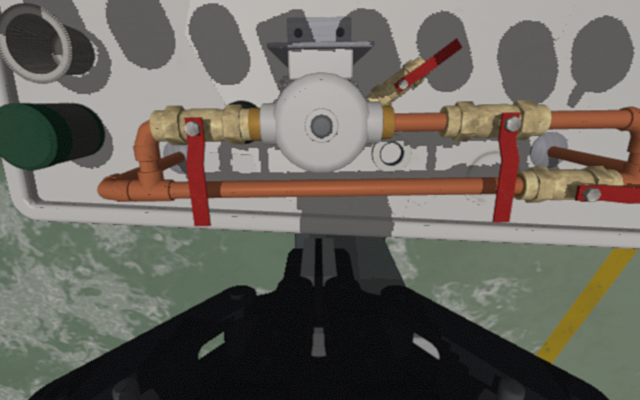

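The view shows both filter levers still square across, pointing to the front at (192–203, 125–225) and (503–513, 122–220). The bypass is in line at (590,194) and the vent is out at (320,126). The arm is clear, so I'm handing in.

```bash
python3 -c "
from cell import robot
print(robot.sign_off())"
```

```text
the job is handed in; nothing more can be done
None
```

The job is handed in: I opened the bypass, shut both filter valves, then held the vent button in for about 1.3 s and let it go. The last picture shows the levers set as asked and the arm clear, but signing off returned no verdict.

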